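Check the warming plate with the surface probe

TASK

Check the temperature of the warming plate with the surface probe. Take the probe out of its sloping stand, set its sprung tip squarely on the small bare bright disc of the plate, press gently until the tip has gone about halfway in (never as far as its stop), and hold it still there for three seconds. Then lay the probe back in its stand, fully home, and leave the other things on the bench alone.

Things in the scene. Friction and masses are not known exactly. Their poses are not given: they have to be found in the camera images.
- probe: surface thermometer, 150 g: grey box handle 120 long x 26 wide x 22 mm thick, then a steel stem 8 mm across with a sprung head. Origin on the long axis at the handle's front end (shoulder); x to the tip (handle x -120 to 0 mm, stem and head 0 to +85), y across the width, z out of the display. Starts home in the cradle, tip down; the rear 45 mm of the handle sticks out, up and towards the robot
- probe_head (a joint): how far the sprung head of the probe is pushed in, m: 0 = free, 0.010 = at its stop. Spring 0.6 N per mm with 1.2 N preload: 3 N at 3 mm, 4.2 N at 5 mm, 7 N at the stop
- probe_tip (a point): centre of the flat end face of the sprung head, 85 mm in front of the probe's origin along its x axis when free; it moves back with the head; x along the probe's axis, out of the face
- stand: fixed stand: grey base plate 160 x 100 x 12 mm and a post that carries the dark steel cradle. Origin on the bench below the cradle's origin. At yaw 0 the cradle runs along x at 60 degrees to level, its high end towards the robot (-x), its low end away
- cradle: fixed sloping U channel, open above, 75 mm long, 31 mm wide inside, flared side walls to 14 mm above the axis, a slot 19 mm wide for the stem in the end wall at the low end. Origin and axes are those of the probe when fully home (shoulder against the end wall): 100 mm above the bench, x down the channel to the low end, y across, z square to it out of the open side. Floor at z -11 mm, x -75 to 0
- jack: fixed laboratory jack with scissor legs, base 130 x 110 mm, black knob on +x, carrying the dark warming plate, 160 (x) x 124 (y) x 18 mm, with four clear dishes 38 mm across, 11 mm tall fixed on it. Origin on the bench under the middle; z up. The plate's level upper face is 92 to 108 mm above the bench: how high is not reported, find it by touch. It does not yield to a gentle press
- spot (a point): point on the bench (z = 0) straight below the centre of the target, a flush bright disc 22 mm across in the plate's dark upper face, at -30 mm x, +22 mm y of the jack's origin in the jack's axes. Only its x and y are of use: the disc is at the plate's height. No dish comes nearer than 40 mm to its centre
- wash_bottle: bystander: white plastic wash bottle, 74 mm across, 232 mm tall with its bent spout; origin at its foot
- beaker: bystander: glass beaker 54 mm across, 72 mm tall; origin at its foot
- slide_box: bystander: flat black slide box 97 x 177 x 35 mm; origin at its underside
- cover_box: bystander: clear plastic box 53 x 53 x 48 mm; origin at its underside
- mouse: bystander: black computer mouse 105 x 60 x 29 mm; origin at its underside
- tip_rack: bystander: white rack of pipette tips 82 x 120 x 72 mm; origin at its underside
- media_bottle: bystander: brown glass bottle with white cap, 70 mm across, 130 mm tall; origin at its foot
Not all that is in view belongs to the job. There is more than one size of the probe; the one meant has the size given above.

How it is judged (in metres and radians):
On the way:
1. the probe's tip stands squarely on the bright disc, pressed in part way and still, for 2.5 seconds (horizontal distance between probe_tip and spot below 0.0065 m and angle between the x axis of probe and the z axis of jack, either way round below 0.16 rad and value of joint probe_head between 0.0025 and 0.0075 m and linear speed of probe below 0.012 m/s), for 2.5 s.
At the end, for the whole second after the job is handed in: The probe lies released and at rest in the stand's cradle, its shoulder within 6 mm of the end wall, its origin within 10 mm of the home point and its axis within 7 degrees of the cradle's, sprung head free (distance between probe and cradle below 0.01 m and x of probe in the frame of cradle above -0.006 m and angle between the x axis of probe and the x axis of cradle, either way round below 0.12 rad and value of joint probe_head below 0.001 m and linear speed of probe below 0.02 m/s); the robot touches nothing.
It fails at once if the sprung head is driven in to its stop (9.5 of 10 mm) (value of joint probe_head above 0.0095 m).
It fails at once if a bystander is moved by more than 25 mm or tipped by more than 30 degrees (distance of any of wash_bottle, beaker, slide_box, cover_box, mouse, tip_rack, media_bottle from where it was at the start of the episode above 0.025 m or angle between any of wash_bottle, beaker, slide_box, cover_box, mouse, tip_rack, media_bottle's own z axis and vertical above 0.52 rad).
It also fails if it takes over 61 s, if anything falls off the work surface, if the arm or the gripper's body presses on something with over 40 N, if the wrist force passes 120 N, or if a joint passes its speed limit or range.

ROBOT

A 6-joint arm with a two-finger parallel gripper is mounted at the origin on the work surface. World frame = base frame: x ahead of the robot, y to its left, z up, the work surface at z = 0. Lengths are in mm, angles in degrees, forces in N, time in s.
With the tool pointing down it reaches from about 325 to 1000 mm from the base axis. Payload 5.1 kg.
Tool frame: the origin (TCP) lies on the centre line of the jaws, within the pads' length; the fingertips stand 17 mm ahead of it and the grasp point (between the pads) lies 2 mm behind it; z points along the fingers, y is the line along which they close (so a half turn about z gives the same grasp; the last joint's range is limited). The gripper opens to 85 mm and grips with 20 to 120 N. Pads are 22 mm wide; open, the fingers measure 114 mm over their backs; the gripper's body (76 mm by 85 mm) begins 54 mm behind the grasp point. The pads swing forward as they close: fully open they stand 13 mm farther back than shut.
Start: joints at [-74.691, 7.093, 94.555, -0, 78.352, -4.733], TCP at [222.729, -610.636, 248.322] pointing down, gripper open.
Joint ranges: [-149.61, 149.61], [-58.7, 133.49], [1.44, 155.28], [-77.14, 257.14], [18.33, 153.61], [-166.67, 166.67]. Speed limits (degrees/s): [147.25, 147.25, 180, 180, 180, 180].

INTERFACE

Orientations are given as [roll, pitch, yaw] about the fixed x, y, z axes, in that order (R = Rz(yaw) Ry(pitch) Rx(roll)).
In Python, from workcell import monitor, vision, order, spotter gives the robot as it stands. The module is installed in compiled form; this text tells all that it offers.
- The arm moves only by the tool arm_command, never from a script. Its argument "increments" is a list of rows, each a list of 4 numbers: the shift along the tool's x, y, z scaled (see below), then the turn about the tool's z scaled (see below). In form: [[tx, ty, tz, roll], ...]. A call has exactly 10 rows; each row is the pose to reach, as a shift and turn from the pose commanded when the call began, along the tool's axes at that moment, turning the shorter way round; what a row does not reach only later rows make up. The controller multiplies each number of a shift by 0.1 m and each number of a turn by 2 pi rad. A row lasts 1/10 s, in which the tool goes at most 50 mm and 8.59 degrees, less where a joint would pass 70% of its speed; a pose out of reach is approached as far as the arm can. A call with a number of a shift or a turn outside -1 to 1 is refused whole. A call with a gripper value outside its range is refused whole. "gripper" is the closure, from 0 (fully open) to 1 (shut), set as the call begins (left out, the last holds). The fingers move at their own pace and stop on an object; "force" is the grip in N (left out, the last holds). Time passes only in rows, so rows that repeat a pose let the fingers close, or fill a call up. It gives the time, the measured TCP pose, the force, the opening and the grip force at its end, in the units of the state.
- monitor.state(): the state, without advancing time (a new reading comes with each control period).
- vision.get_image(name): name is "scene" or "top" or "wrist"; returns the picture (400x640x3 uint8, red, green, blue); there is no depth.
- vision.camera_model(name): a dict with "fx", "fy", "cx", "cy" (pixels), "k1" (the pictures are not rectified: a ray, as slopes to the right and down, at radius r is drawn at 1 + k1 r^2 times it, then the intrinsics apply), "origin" and "orientation" of the camera in the world. Camera axes: x right, y up, looking along -z (the intrinsics and any distortion apply to the point x, -y, -z); pixel columns grow to the right and rows downward; lengths in mm; the calibration is good to about 2 mm. A picture is of the moment at which its call begins: read the wrist's pose just before it. camera_model takes no time and is no camera call; for the wrist camera it gives the pose at the moment of the call.
- order.hand_in(): hands the job in; it is judged then, once.
Trained networks look in the newest picture that a camera, given by its name, has taken for a name from the list of things; names that differ only in an ending like _2 or _b are one class to them, and where a whole thing is asked for, a point or a joint stands for the part that bears it (a point fixed in the world has none). Each returns a list of dicts, best first, with "score" (0 to 1); they miss things now and then, are a little off and sometimes report something else, mostly with a low value. They report only what shows in the picture. A call takes as long as a camera call. They do not tell look-alikes from the thing itself.
- spotter.regions_of(thing, camera): "pixels" (400x640 bool, what is visible of it).
- spotter.mark_of(thing, camera): "at" ([x, y, z] in mm, in the coordinates of the camera as it stood for that picture, good to about 4 mm: a listed point, or the origin of a listed thing).
The state is a dict: "t": time; "q": joint angles; "qd": joint speeds; "tau": joint torques, N m; "tcp_pos": TCP position; "orientation": TCP orientation; "ft_force": force on the tool from outside, world axes, zero at the start; "moment": the same for the moment, N m; "grip_width": finger opening in mm; "finger_force": force on a finger pad.
Only numpy, scipy, OpenCV 4.12 (cv2) and the standard library are available. Lean on these libraries where they do the work, as an engineer would, in place of code of your own. Each camera call takes 0.05 s, during which the arm holds its last target. There are 200 camera calls.

## Working session

There is one attempt and no reset: what is moved stays moved. The work goes in short steps, Python scripts to look and compute and a tool call to move; the robot and the scene stay as the last step left them, time stands still between calls to the robot, and variables do not carry over. Pictures are saved under pics/ and viewed, at most 10 in all, crops included, and the job is handed in when it is done.

Besides the shell and the picture viewer there is one more tool, called after "Emit:" as name([rows], argument=value, ...), one row to a line, values as JSON. arm_command: Moves the arm, as the interface text tells. Its arguments: {"type":"object","properties":{"increments":{"type":"array","items":{"type":"array","items":{"type":"number","minimum":-1,"maximum":1}}},"gripper":{"type":"number"},"force":{"type":"number"}},"required":["increments"]}

```bash
mkdir -p pics; cat > h.py <<'E'
import numpy as np, cv2
from scipy.spatial.transform import Rotation as R
from workcell import monitor, vision, order, spotter
def rot(o):
    o=np.array(o,float)
    return o if o.shape==(3,3) else R.from_euler('xyz',o,degrees=True).as_matrix()
def cam(n):
    m=vision.camera_model(n); return m,rot(m['orientation']),np.array(m['origin'],float)
def proj(n,P,c=None):
    m,Rc,o=c or cam(n); p=(np.atleast_2d(P)-o)@Rc; s=np.c_[p[:,0]/-p[:,2],-p[:,1]/-p[:,2]]
    s=s*(1+m['k1']*(s**2).sum(1))[:,None]
    return np.c_[s[:,0]*m['fx']+m['cx'],s[:,1]*m['fy']+m['cy']]
def ray(n,u,v,c=None):
    m,Rc,o=c or cam(n); d=np.array([(u-m['cx'])/m['fx'],(v-m['cy'])/m['fy']]); s=d.copy()
    for _ in range(20): s=d/(1+m['k1']*(s@s))
    w=Rc@np.array([s[0],-s[1],-1]); return o,w/np.linalg.norm(w)
def onz(n,u,v,z,c=None):
    o,w=ray(n,u,v,c); return o+w*(z-o[2])/w[2]
def tri(rays):
    A=sum(np.eye(3)-np.outer(w,w) for o,w in rays); b=sum((np.eye(3)-np.outer(w,w))@o for o,w in rays)
    return np.linalg.solve(A,b)
def mark(t,n,k=3):
    m,Rc,o=cam(n)
    return [(round(d['score'],2),(Rc@np.array(d['at'])+o).round(1).tolist()) for d in spotter.mark_of(t,n)[:k]]
E
python3 - <<'E'
from h import *
print(vision.camera_model('scene'));print(vision.camera_model('top'))
ims=[]
for n in('scene','top'):
    im=vision.get_image(n); ims.append(im); cv2.imwrite(f'pics/{n}0.png',im[:,:,::-1])
    for t in('probe','probe_tip','stand','cradle','jack','spot'): print(n,t,mark(t,n))
s=monitor.state();print(s['t'],s['tcp_pos'],s['orientation'],s['ft_force'])
E
```

```text
{'fx': 432.37597853839554, 'fy': 432.37597853839554, 'cx': 319.99681383346035, 'cy': 187.28652040025253, 'k1': -0.06224822463980343, 'origin': array([1503.42317137, -225.49209619,  893.97461713]), 'orientation': array([52.52697054, -0.29953624, 78.51497672])}
{'fx': 375.05218459697414, 'fy': 375.05218459697414, 'cx': 317.7633250129646, 'cy': 203.0291896874386, 'k1': -0.07908468620331885, 'origin': array([ 357.89927965,  -17.59800589, 1027.7342113 ]), 'orientation': array([  7.45631248,  -0.36766718, -88.28374264])}
scene probe [(0.88, [527.4, -176.3, 100.2]), (0.79, [208.4, -263.8, 15.5]), (0.57, [496.5, 382.0, -0.0])]
scene probe_tip [(0.59, [569.6, -163.1, 26.4]), (0.5, [156.1, -165.0, 14.0])]
scene stand [(0.58, [527.7, -172.4, -1.7]), (0.42, [773.7, -71.6, -0.6])]
scene cradle [(0.69, [528.7, -174.6, 98.5]), (0.25, [773.2, -72.0, -3.3])]
scene jack []
scene spot []
top probe [(0.71, [274.9, 255.3, 15.8]), (0.7, [530.1, -169.9, 96.2]), (0.66, [208.2, -264.3, 15.2])]
top probe_tip [(0.64, [382.5, 222.2, 16.0]), (0.45, [154.6, -158.8, 14.4])]
top stand [(0.68, [667.6, -401.8, -3.4]), (0.63, [531.5, -172.7, 2.4]), (0.17, [526.8, -174.0, 97.9])]
top cradle [(0.49, [527.1, -173.6, 94.7])]
top jack [(0.69, [514.4, 131.1, 0.5])]
top spot []
0.7 [ 222.73510122 -610.65872593  248.35754945] [1.79997694e+02 3.93236406e-04 2.00420743e+01] [0.1693064  0.15517159 0.58641427]
```

View pics/scene0.png

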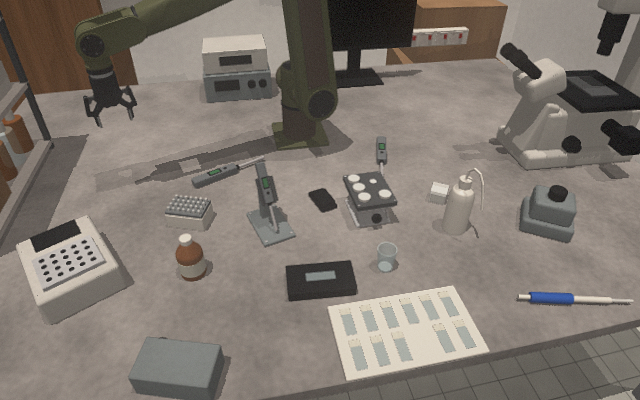

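View pics/top0.png

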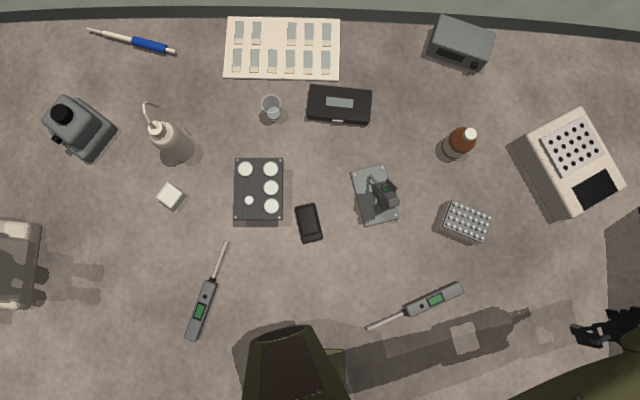

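```bash
python3 - <<'E'
from h import *
a=cv2.imread('pics/scene0.png')[145:255,230:310];b=cv2.imread('pics/top0.png')[155:235,340:410];c=cv2.imread('pics/scene0.png')[160:240,335:405];d=cv2.imread('pics/top0.png')[150:230,225:295]
f=lambda x,k:cv2.resize(x,None,fx=k,fy=k,interpolation=cv2.INTER_CUBIC)
A=np.zeros((580,800,3),np.uint8)
x=f(a,5);A[:550,:400]=x
x=f(b,3.5);A[:280,420:665]=x
x=f(d,3.5);A[285:565,420:665]=x
cv2.imwrite('pics/crop.png',A)
# disc detection
C={n:cam(n) for n in('scene','top')}
for n,box in(('top',(225,150,295,230)),('scene',(335,160,405,215))):
    g=cv2.cvtColor(cv2.imread(f'pics/{n}0.png'),cv2.COLOR_BGR2GRAY)[box[1]:box[3],box[0]:box[2]]
    k,l,st,ce=cv2.connectedComponentsWithStats((g>165).astype(np.uint8))
    for i in range(1,k):
        if 8<st[i,4]<400: print(n,st[i,2:],(ce[i]+box[:2]).round(1))
E
```

```text
top [ 14  14 158] [244.8 168.4]
top [ 15  14 161] [270.2 168.4]
top [ 14  15 161] [270.6 187.2]
top [ 8  9 56] [248.4 199.8]
top [ 15  14 166] [271.  205.5]
scene [ 2 11 15] [381.4 168. ]
scene [12  8 67] [353.3 177.6]
scene [ 6  4 21] [372.6 180.6]
scene [12  8 71] [358.4 186.3]
scene [12  7 72] [384.5 193. ]
scene [4 5 9] [338.1 194.2]
scene [13  7 74] [363.9 196. ]
scene [ 5  7 11] [351.3 211.5]
```

View pics/crop.png

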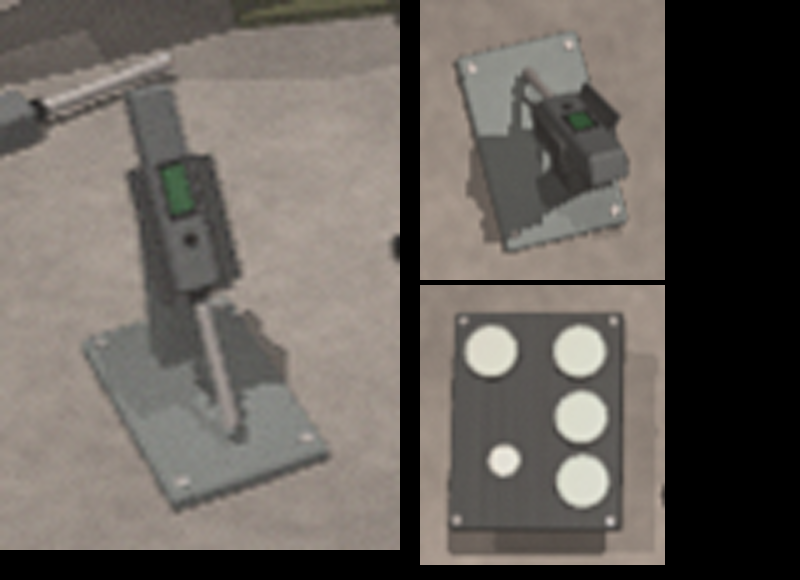

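```bash
python3 - <<'E'
from h import *
C={n:cam(n) for n in('scene','top')}
print('spot',tri([ray('top',248.4,199.8,C['top']),ray('scene',372.6,180.6,C['scene'])]), onz('top',248.4,199.8,100,C['top']))
dish=[onz('top',u,v,111,C['top'])[:2].round(1) for u,v in((244.8,168.4),(270.2,168.4),(270.6,187.2),(271,205.5))];print(dish)
pt=lambda x,y:((x-420)/3.5+340,y/3.5+155)
k=[onz('top',*pt(*p),12,C['top'])[:2] for p in((457,60),(575,33),(626,222),(507,251))]
print(np.round(k,1)); 
for i in range(4):
    d=k[i]-k[(i+1)%4];print(np.hypot(*d).round(1),np.degrees(np.arctan2(d[1],d[0])).round(1))
print('centre',np.mean(k,0))
r=tri([ray('top',*pt(607,153),C['top']),ray('scene',260.4,162.6,C['scene'])]);print('rear',r)
# model overlay: predicted pixels for given pose
def m(P,o=(528.5,-174),yaw=14):
    c,s=np.cos(np.radians(60)),np.sin(np.radians(60))
    x,y,z=P; X=x*c+z*s; Z=100-x*s+z*c; a=np.radians(yaw)
    return [o[0]+X*np.cos(a)-y*np.sin(a),o[1]+X*np.sin(a)+y*np.cos(a),Z]
for n in C: print(n,[proj(n,m(P),C[n])[0].round(1).tolist() for P in((-120,13,11),(-120,-13,11),(0,13,11),(0,-13,11),(85,0,0))])
E
```

```text
spot [482.53514539 153.55346637  96.37002921] [482.24506614 153.75884149 100.        ]
[array([559.7, 165.2]), array([561.6, 101.5]), array([514. ,  98.2]), array([468.3,  95.1])]
[[ 579.9 -108.3]
 [ 604.9 -201.8]
 [ 455.4 -242.8]
 [ 430.1 -149.9]]
96.9 105.0
155.0 15.3
96.3 -74.8
155.5 -164.5
centre [ 517.56514145 -175.6888575 ]
rear [ 480.41921577 -186.55522824  206.62603767]
scene [[264.5, 160.5], [255.7, 162.7], [274.1, 201.0], [265.6, 203.5], [275.6, 229.6]]
top [[387.5, 200.1], [398.8, 197.6], [374.0, 182.6], [384.0, 180.5], [371.3, 175.3]]
```

Probe candidates: the one in the stand at scene (265,190) / top (383,185), and two look-alikes lying on the bench at scene (215,175) and (381,150). The one in the stand is the one meant. The crop shows a box handle with its display up and the stem through the slot, tip down. The bright disc is at top (248,200), and the other four bright discs are dishes.

The tool can only point down. I will align the jaws with the stand's long axis, so closing them tips the handle upright.

Emit:
arm_command([
  [0.1, -0.076, -0.013, 0],
  [0.2, -0.152, -0.026, 0],
  [0.3, -0.228, -0.039, 0],
  [0.4, -0.304, -0.052, 0],
  [0.5, -0.38, -0.065, 0],
  [0.6, -0.456, -0.078, 0],
  [0.7, -0.532, -0.091, 0],
  [0.8, -0.608, -0.104, 0],
  [0.9, -0.684, -0.117, 0],
  [1, -0.76, -0.13, 0],
], gripper=0, force=25)

```text
t: 1.7
tcp_pos: [291.2, -504.1, 261.4]
orientation: [180.0, 0.0, 20.0]
ft_force: [0.1, -0.3, -0.6]
grip_width: 85.4
finger_force: 0.0
```

Emit:
arm_command([
  [0.1, -0.076, -0.013, 0],
  [0.2, -0.152, -0.026, 0],
  [0.3, -0.228, -0.039, 0],
  [0.4, -0.304, -0.052, 0],
  [0.5, -0.38, -0.065, 0],
  [0.6, -0.456, -0.078, 0],
  [0.7, -0.532, -0.091, 0],
  [0.8, -0.608, -0.104, 0],
  [0.9, -0.684, -0.117, 0],
  [1, -0.76, -0.13, 0],
])

```text
t: 2.7
tcp_pos: [359.1, -398.4, 274.4]
orientation: [-180.0, -0.0, 20.0]
ft_force: [0.4, 0.7, -0.2]
grip_width: 85.6
finger_force: 0.0
```

Emit:
arm_command([
  [0.1, -0.076, -0.013, 0],
  [0.2, -0.152, -0.026, 0],
  [0.3, -0.228, -0.039, 0],
  [0.4, -0.304, -0.052, 0],
  [0.5, -0.38, -0.065, 0],
  [0.6, -0.456, -0.078, 0],
  [0.7, -0.532, -0.091, 0],
  [0.8, -0.608, -0.104, 0],
  [0.9, -0.684, -0.117, 0],
  [1, -0.76, -0.13, 0],
])

```text
t: 3.7
tcp_pos: [427.0, -292.7, 287.4]
orientation: [-180.0, -0.0, 20.0]
ft_force: [-0.1, -0.3, 0.3]
grip_width: 85.4
finger_force: 0.0
```

Emit:
arm_command([
  [0.1, -0.076, -0.013, -0.0236],
  [0.2, -0.152, -0.026, -0.0472],
  [0.3, -0.228, -0.039, -0.0708],
  [0.4, -0.304, -0.052, -0.0944],
  [0.5, -0.38, -0.065, -0.118],
  [0.6, -0.456, -0.078, -0.1416],
  [0.7, -0.532, -0.091, -0.1652],
  [0.8, -0.608, -0.104, -0.1888],
  [0.9, -0.684, -0.117, -0.2124],
  [1, -0.76, -0.13, -0.236],
])

```text
t: 4.7
tcp_pos: [494.8, -187.0, 300.4]
orientation: [180.0, -0.0, 105.4]
ft_force: [0.6, -0.6, -0.4]
grip_width: 85.5
finger_force: 0.0
```

```bash
python3 - <<'E'
from h import *
C=cam('wrist'); im=vision.get_image('wrist'); print(mark('probe','wrist',2),mark('cradle','wrist',2))
def m(P,o=(528.8,-173.8),yaw=15):
    c,s=np.cos(np.radians(60)),np.sin(np.radians(60))
    x,y,z=P; X=x*c+z*s; Z=100-x*s+z*c; a=np.radians(yaw)
    return [o[0]+X*np.cos(a)-y*np.sin(a),o[1]+X*np.sin(a)+y*np.cos(a),Z]
q=np.array([m(P) for P in((-120,13,11),(-120,-13,11),(-120,-13,-11),(-120,13,-11),(0,13,11),(0,-13,11))])
p=proj('wrist',q,C).round().astype(int);print(p.tolist())
b=im[:,:,::-1].copy()
for a in p: cv2.circle(b,tuple(map(int,a)),2,(0,0,255),-1)
cv2.imwrite('pics/w1.png',b)
E
```

```text
[(0.92, [531.0, -174.4, 103.0]), (0.7, [205.6, -262.0, 12.9])] [(0.86, [531.0, -172.9, 100.8])]
[[294, 185], [294, 224], [267, 218], [266, 181], [367, 159], [366, 187]]
```

View pics/w1.png

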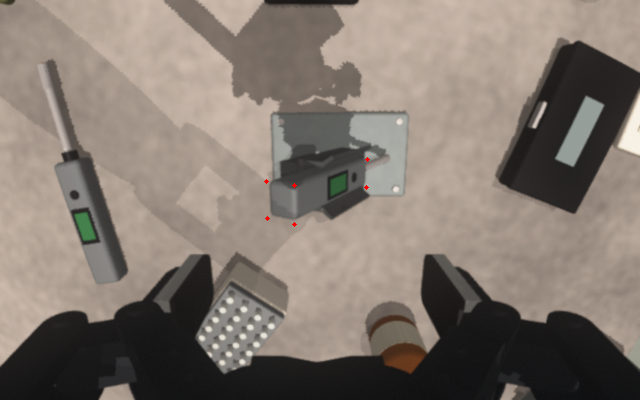

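The red model dots match the handle's rear end at (271–295, 180–217) to about 3 mm, and the stand's edges line up with the jaw axis. I refine the origin to about (530.5, -172.5) and go down.

Emit:
arm_command([
  [0.02, 0.01, 0.1, 0],
  [0.03, 0.02, 0.2, 0],
  [0.05, 0.03, 0.3, 0],
  [0.05, 0.03, 0.4, 0],
  [0.05, 0.03, 0.5, 0],
  [0.05, 0.03, 0.6, 0],
  [0.05, 0.03, 0.7, 0],
  [0.05, 0.03, 0.8, 0],
  [0.05, 0.03, 0.9, 0],
  [0.05, 0.03, 1, 0],
])

```text
t: 5.85
tcp_pos: [495.9, -182.4, 199.5]
orientation: [180.0, 0.0, 105.0]
ft_force: [0.5, 0.2, 0.1]
grip_width: 85.8
finger_force: 0.0
```

Emit:
arm_command([
  [0, 0, 0.06, 0],
  [0, 0, 0.12, 0],
  [0, 0.04, 0.12, 0],
  [0, 0.08, 0.12, 0],
  [0, 0.12, 0.12, 0],
  [0, 0.16, 0.12, 0],
  [0, 0.2, 0.12, 0],
  [0, 0.24, 0.12, 0],
  [0, 0.28, 0.12, 0],
  [0, 0.31, 0.12, 0],
])

```text
t: 6.85
tcp_pos: [526.2, -174.2, 188.3]
orientation: [180.0, -0.0, 105.0]
ft_force: [0.0, -0.2, 0.3]
grip_width: 85.5
finger_force: 0.2
```

```bash
python3 - <<'E'
from h import *
a=vision.get_image('scene')[130:260,200:340]; b=vision.get_image('wrist')
A=np.zeros((390,800,3),np.uint8); A[:390,:420]=cv2.resize(a,None,fx=3,fy=3); A[:237,420:]=cv2.resize(b,(380,237))
cv2.imwrite('pics/g1.png',A[:,:,::-1])
E
```

```text
(no output)
```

View pics/g1.png

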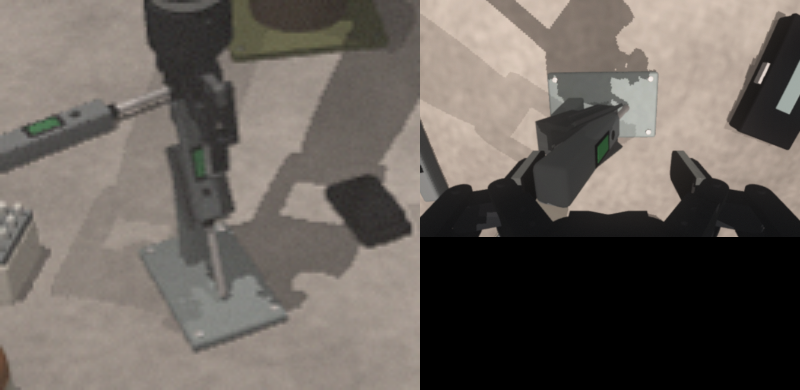

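The left (near) pad is pushing the handle's rear, and the probe is tipping up with its stem still in the slot. I close in stages.

Emit:
arm_command([
  [0, 0, 0, 0],
  [0, 0, 0, 0],
  [0, 0, 0, 0],
  [0, 0, 0, 0],
  [0, 0, 0, 0],
  [0, 0, 0, 0],
  [0, 0, 0, 0],
  [0, 0, 0, 0],
  [0, 0, 0, 0],
  [0, 0, 0, 0],
], gripper=0.45)

```text
t: 7.95
tcp_pos: [525.9, -174.3, 188.3]
orientation: [-180.0, -0.0, 105.0]
ft_force: [0.2, -0.6, -0.2]
grip_width: 47.3
finger_force: 0.1
```

Emit:
arm_command([
  [0, 0, 0, 0],
  [0, 0, 0, 0],
  [0, 0, 0, 0],
  [0, 0, 0, 0],
  [0, 0, 0, 0],
  [0, 0, 0, 0],
  [0, 0, 0, 0],
  [0, 0, 0, 0],
  [0, 0, 0, 0],
  [0, 0, 0, 0],
], gripper=0.64)

```text
t: 8.95
tcp_pos: [525.9, -174.3, 188.3]
orientation: [-180.0, -0.0, 105.0]
ft_force: [0.0, -0.3, -0.0]
grip_width: 30.7
finger_force: 0.1
```

Emit:
arm_command([
  [0, 0, 0, 0],
  [0, 0, 0, 0],
  [0, 0, 0, 0],
  [0, 0, 0, 0],
  [0, 0, 0, 0],
  [0, 0, 0, 0],
  [0, 0, 0, 0],
  [0, 0, 0, 0],
  [0, 0, 0, 0],
  [0, 0, 0, 0],
], gripper=0.85, force=30)

```text
t: 9.95
tcp_pos: [526.0, -174.4, 188.5]
orientation: [180.0, 0.0, 105.0]
ft_force: [-0.5, 0.6, 1.5]
grip_width: 21.5
finger_force: 30.9
```

```bash
python3 - <<'E'
from h import *
a=vision.get_image('scene')[130:260,200:340]; b=vision.get_image('wrist')
A=np.zeros((390,800,3),np.uint8); A[:390,:420]=cv2.resize(a,None,fx=3,fy=3); A[:237,420:]=cv2.resize(b,(380,237))
cv2.imwrite('pics/g2.png',A[:,:,::-1])
E
```

```text
(no output)
```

View pics/g2.png

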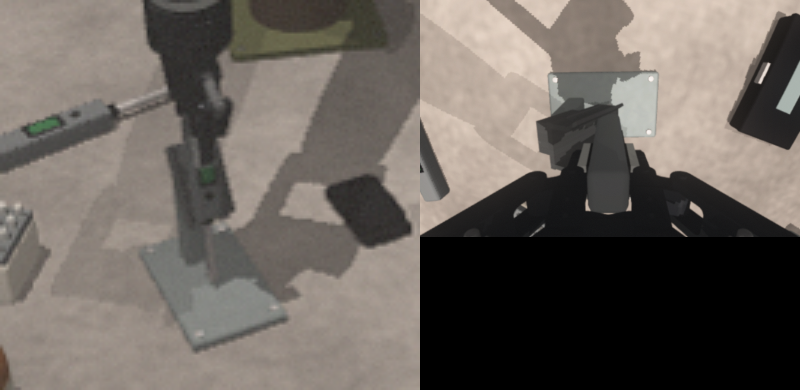

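Emit:
arm_command([
  [0, 0, -0.05, 0],
  [0, 0, -0.13, 0],
  [0, 0, -0.23, 0],
  [0, 0, -0.34, 0],
  [0, 0, -0.46, 0],
  [0, 0, -0.58, 0],
  [0, 0, -0.7, 0],
  [0, 0, -0.82, 0],
  [0, 0, -0.92, 0],
  [0, 0, -1, 0],
], force=50)

```text
t: 11.05
tcp_pos: [526.0, -174.4, 289.6]
orientation: [180.0, 0.0, 105.0]
ft_force: [-0.4, 0.2, -2.7]
grip_width: 21.2
finger_force: 51.4
```

Emit:
arm_command([
  [0, 0, -0.1, 0],
  [0, 0, -0.2, 0],
  [0, 0, -0.27, 0],
  [0.03, 0, -0.3, 0],
  [0.08, 0, -0.3, 0],
  [0.15, 0, -0.3, 0],
  [0.25, 0, -0.3, 0],
  [0.36, 0, -0.3, 0],
  [0.48, 0, -0.3, 0],
  [0.6, 0, -0.3, 0],
])

```text
t: 12.05
tcp_pos: [509.9, -115.2, 318.2]
orientation: [-180.0, -0.0, 105.0]
ft_force: [-0.1, 0.3, -2.1]
grip_width: 21.6
finger_force: 51.4
```

Emit:
arm_command([
  [0.1, 0.01, 0, 0],
  [0.2, 0.03, 0, 0],
  [0.3, 0.05, 0, 0],
  [0.4, 0.08, 0, 0],
  [0.5, 0.1, 0, 0],
  [0.6, 0.12, 0, 0],
  [0.7, 0.15, 0, 0],
  [0.8, 0.17, 0, 0],
  [0.9, 0.2, 0, 0],
  [1, 0.22, 0, 0],
])

```text
t: 13.05
tcp_pos: [505.7, -13.2, 318.3]
orientation: [-180.0, -0.0, 105.0]
ft_force: [1.3, -1.2, -1.8]
grip_width: 21.8
finger_force: 51.4
```

Emit:
arm_command([
  [0.1, 0.02, 0, 0],
  [0.2, 0.04, 0, 0],
  [0.3, 0.06, 0, 0],
  [0.4, 0.08, 0, 0],
  [0.5, 0.1, 0, 0],
  [0.6, 0.12, 0, 0],
  [0.7, 0.14, 0, 0],
  [0.8, 0.16, 0, 0],
  [0.9, 0.18, 0, 0],
  [1, 0.2, 0, 0],
])

```text
t: 14.05
tcp_pos: [499.1, 88.5, 318.3]
orientation: [180.0, -0.0, 105.0]
ft_force: [-0.3, -0.2, -1.8]
grip_width: 21.6
finger_force: 51.4
```

Emit:
arm_command([
  [0.09, 0, 0, 0],
  [0.18, 0, 0, 0],
  [0.27, 0, 0, 0],
  [0.36, 0, 0, 0],
  [0.45, 0, 0, 0],
  [0.54, 0, 0, 0],
  [0.61, 0, 0, 0],
  [0.65, 0, 0, 0],
  [0.68, 0, 0, 0],
  [0.68, 0, 0, 0],
])

```text
t: 15.05
tcp_pos: [481.5, 153.6, 318.3]
orientation: [180.0, 0.0, 105.0]
ft_force: [0.1, 0.5, -1.6]
grip_width: 21.5
finger_force: 51.4
```

```bash
python3 - <<'E'
from h import *
s=monitor.state(); print(s['t'],s['tcp_pos'],s['ft_force'],s['moment'])
A=np.zeros((600,800,3),np.uint8)
for n in('scene','wrist','top'):
    C=cam(n); im=vision.get_image(n); print(n,mark('probe_tip',n,2),mark('probe',n,2),mark('spot',n,2)); cv2.imwrite(f'pics/{n}2.png',im[:,:,::-1])
    if n=='scene': A[:360,:400]=cv2.resize(im[110:230,310:443],(400,360))
    elif n=='wrist': A[:,400:]=cv2.resize(im[150:400,220:400],(400,555))[:600] if 0 else cv2.resize(im[100:400,220:420],(400,600))
cv2.imwrite('pics/p1.png',A[:,:,::-1])
E
```

```text
15.05 [481.48756115 153.57951913 318.31904125] [ 0.11920313  0.48530809 -1.58668836] [ 0.0042062   0.04858078 -0.00076174]
scene [(0.61, [447.0, -416.3, -0.4]), (0.6, [157.9, -164.3, 11.6])] [(0.82, [272.9, 259.4, 15.6]), (0.73, [208.1, -264.2, 15.9])] []
wrist [(0.76, [159.3, -155.1, 15.1]), (0.62, [478.3, 155.2, 148.1])] [(0.59, [273.0, 259.4, 11.4])] []
top [(0.56, [158.2, -162.7, 14.9]), (0.37, [666.7, -403.5, 0.3])] [(0.64, [208.0, -264.9, 14.0]), (0.52, [482.4, 156.7, 231.6])] []
```

View pics/p1.png

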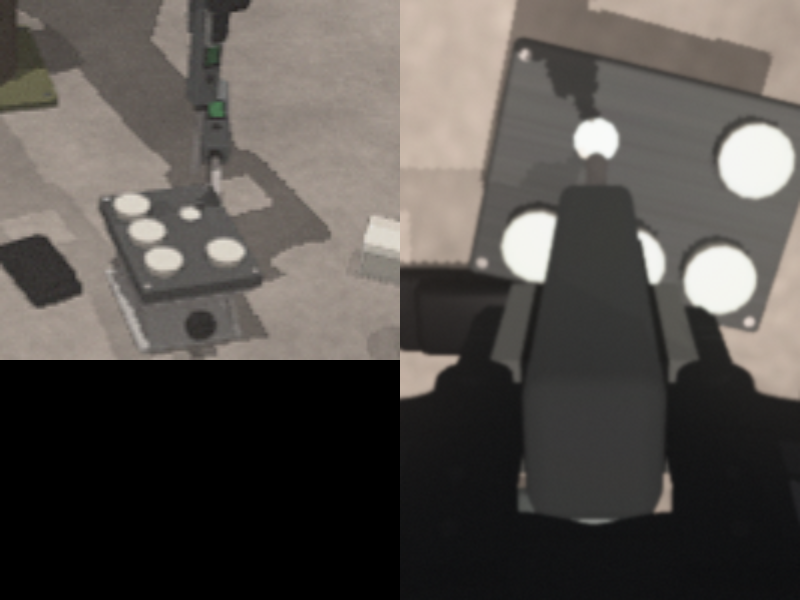

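```bash
python3 - <<'E'
from h import *
C=cam('wrist')
g=cv2.cvtColor(cv2.imread('pics/wrist2.png'),cv2.COLOR_BGR2GRAY)
sub=g[150:185,300:336]; k,l,st,ce=cv2.connectedComponentsWithStats((sub>190).astype(np.uint8)); print(st[1:],ce[1:]+[300,150])
print(g[172:190,310:328:2])
print('axis proj tips', [proj('wrist',[481.5,153.6,z],C)[0].round(1).tolist() for z in(140,145,150,155)])
for z in(92,100,108): print('disc',z,onz('wrist',318,169.5,z,C).round(1))
print('tip', [onz('wrist',318,178,z,C).round(1) for z in(145,150,155)])
s=ray('scene',381.5,175);print('scene ray at tip', [onz('scene',381,175,z).round(1) for z in(140,150)])
E
```

```text
[[  7   9  22  20 338]] [[317.69822485 168.85207101]]
[[249 249 249 249 249 249 249 249 249]
 [247 248 249 249 249 249 249 250 249]
 [244 247 249 248 247 249 249 250 246]
 [242 246 247 240 233 244 249 249 241]
 [234 245 239 201 171 217 245 249 228]
 [212 239 202 126 108 143 230 245 192]
 [164 212 142  91  89  98 181 223 143]
 [111 144 102  89  89  90 120 152 109]
 [ 90  97  86  88  89  90  93 105 100]
 [ 88  86  84  88  90  91  89  96  99]
 [ 89  87  86  90  91  90  88  96  99]
 [ 92  89  85  88  91  90  90  99 101]
 [ 94  91  84  89  91  90  89  97 100]
 [ 96  97  84  87  88  91  90  98 101]
 [100  96  85  85  88  90  91  99 101]
 [101  96  83  85  88  91  90  99 101]
 [102  98  84  86  87  89  90 100 101]
 [101  96  85  86  86  87  89  99 100]]
axis proj tips [[316.5, 180.5], [316.4, 181.8], [316.4, 183.1], [316.4, 184.4]]
disc 92 [482.8 154.6  92. ]
disc 100 [482.4 156.1 100. ]
disc 108 [481.9 157.5 108. ]
tip [array([481.9, 157.2, 145. ]), array([481.6, 158.2, 150. ]), array([481.3, 159.2, 155. ])]
scene ray at tip [array([516.3, 164.9, 140. ]), array([529.4, 159.7, 150. ])]
```

The probe is held upright and its tip shows at wrist pixel (318,177), just in front of the disc centre at (318,169). Tip and disc agree within about 1–2 mm. I descend in steps and feel for contact.

Emit:
arm_command([
  [0.01, 0, 0.05, 0],
  [0.01, 0, 0.1, 0],
  [0.01, 0, 0.16, 0],
  [0.01, 0, 0.22, 0],
  [0.01, 0, 0.28, 0],
  [0.01, 0, 0.32, 0],
  [0.01, 0, 0.35, 0],
  [0.01, 0, 0.36, 0],
  [0.01, 0, 0.36, 0],
  [0.01, 0, 0.36, 0],
])

```text
t: 16.65
tcp_pos: [481.4, 154.4, 282.6]
orientation: [180.0, 0.0, 105.0]
ft_force: [0.1, 0.9, -1.2]
grip_width: 21.3
finger_force: 51.4
```

Emit:
arm_command([
  [0, 0, 0.01, 0],
  [0, 0, 0.02, 0],
  [0, 0, 0.03, 0],
  [0, 0, 0.04, 0],
  [0, 0, 0.05, 0],
  [0, 0, 0.06, 0],
  [0, 0, 0.06, 0],
  [0, 0, 0.06, 0],
  [0, 0, 0.06, 0],
  [0, 0, 0.06, 0],
])

```text
t: 17.65
tcp_pos: [481.3, 154.3, 276.4]
orientation: [180.0, -0.0, 105.0]
ft_force: [0.2, 0.0, -2.1]
grip_width: 21.2
finger_force: 51.4
```

```bash
python3 - <<'E'
from h import *
C=cam('wrist'); f=[]
for _ in range(3): im=vision.get_image('wrist'); s=monitor.state(); f.append(s['ft_force'][2])
print(s['tcp_pos'],f); cv2.imwrite('pics/w3.png',cv2.resize(im[140:220,260:380],(720,480))[:,:,::-1])
for z in(100,106,112): print(proj('wrist',[s['tcp_pos'][0],s['tcp_pos'][1],z],C).round(1))
E
```

```text
[481.29997363 154.32568075 276.38896282] [np.float64(-1.3253705250290513), np.float64(-2.142273419027928), np.float64(-1.4619831118103335)]
[[316.4 181.3]]
[[316.4 182.9]]
[[316.4 184.5]]
```

View pics/w3.png

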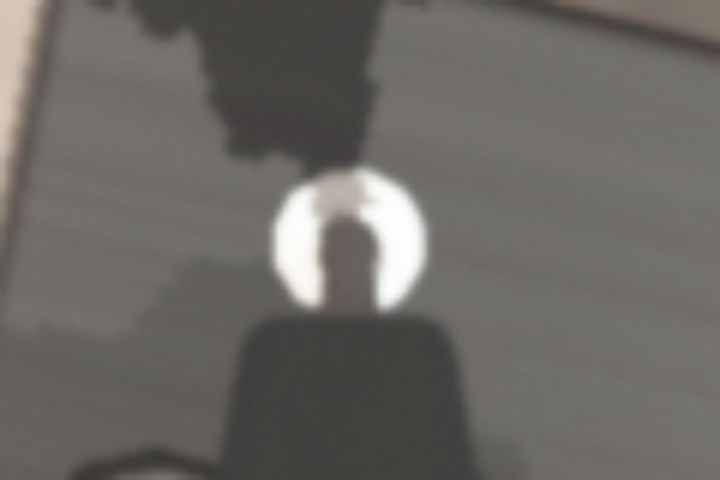

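The tip is hovering over the disc, centred to about 1.5 mm: the disc is centred near (350,240) in the crop and the tip edge is at (350,215). No contact yet, so I continue in small steps.

Emit:
arm_command([
  [-0.01, 0, 0.01, 0],
  [-0.01, 0, 0.02, 0],
  [-0.01, 0, 0.03, 0],
  [-0.01, 0, 0.04, 0],
  [-0.01, 0, 0.05, 0],
  [-0.01, 0, 0.05, 0],
  [-0.01, 0, 0.05, 0],
  [-0.01, 0, 0.05, 0],
  [-0.01, 0, 0.05, 0],
  [-0.01, 0, 0.05, 0],
])

```text
t: 18.8
tcp_pos: [481.6, 153.4, 271.4]
orientation: [180.0, 0.0, 105.0]
ft_force: [-0.2, -0.7, -1.9]
grip_width: 21.2
finger_force: 51.4
```

```bash
cat > f.py <<'E'
from h import *
f=[]
for _ in range(5): vision.get_image('wrist'); s=monitor.state(); f.append(s['ft_force'])
print(s['t'],s['tcp_pos'].round(2) if hasattr(s['tcp_pos'],'round') else s['tcp_pos'],np.round(f,2)[:,2],np.mean(f,0).round(2))
E
python3 f.py
```

```text
19.05 [481.54 153.37 271.33] [-1.12 -1.82 -2.06 -1.04 -1.18] [ 0.15  0.1  -1.44]
```

Emit:
arm_command([
  [0, 0, 0.01, 0],
  [0, 0, 0.02, 0],
  [0, 0, 0.03, 0],
  [0, 0, 0.04, 0],
  [0, 0, 0.04, 0],
  [0, 0, 0.04, 0],
  [0, 0, 0.04, 0],
  [0, 0, 0.04, 0],
  [0, 0, 0.04, 0],
  [0, 0, 0.04, 0],
])

```text
t: 20.05
tcp_pos: [481.6, 153.4, 267.4]
orientation: [180.0, 0.0, 105.0]
ft_force: [0.2, -0.3, -1.1]
grip_width: 21.2
finger_force: 51.5
```

```bash
python3 f.py
```

```text
20.3 [481.56 153.37 267.4 ] [-0.82 -1.78 -0.74 -0.97 -0.84] [-0.13 -0.17 -1.03]
```

Emit:
arm_command([
  [0, 0, 0.01, 0],
  [0, 0, 0.02, 0],
  [0, 0, 0.03, 0],
  [0, 0, 0.03, 0],
  [0, 0, 0.03, 0],
  [0, 0, 0.03, 0],
  [0, 0, 0.03, 0],
  [0, 0, 0.03, 0],
  [0, 0, 0.03, 0],
  [0, 0, 0.03, 0],
])

```text
t: 21.3
tcp_pos: [481.6, 153.4, 264.4]
orientation: [180.0, 0.0, 105.0]
ft_force: [0.0, -0.6, 1.7]
grip_width: 21.3
finger_force: 51.8
```

```bash
python3 f.py
```

```text
21.55 [481.59 153.37 264.39] [1.77 1.43 1.23 1.76 2.05] [0.17 0.32 1.65]
```

A rise of 3.1 N means the head is about 3.2 mm in. I press 2 mm more and hold.

Emit:
arm_command([
  [0, 0, 0.01, 0],
  [0, 0, 0.02, 0],
  [0, 0, 0.02, 0],
  [0, 0, 0.02, 0],
  [0, 0, 0.02, 0],
  [0, 0, 0.02, 0],
  [0, 0, 0.02, 0],
  [0, 0, 0.02, 0],
  [0, 0, 0.02, 0],
  [0, 0, 0.02, 0],
])

```text
t: 22.55
tcp_pos: [481.6, 153.4, 262.3]
orientation: [180.0, 0.0, 105.0]
ft_force: [0.2, -0.5, 2.3]
grip_width: 21.2
finger_force: 51.8
```

```bash
python3 f.py; python3 - <<'E'
from h import *
im=vision.get_image('wrist');cv2.imwrite('pics/w4.png',cv2.resize(im[140:220,260:380],(720,480))[:,:,::-1])
E
```

```text
22.8 [481.59 153.38 262.38] [2.87 2.26 2.98 3.04 2.63] [-0.04  0.09  2.76]
```

View pics/w4.png

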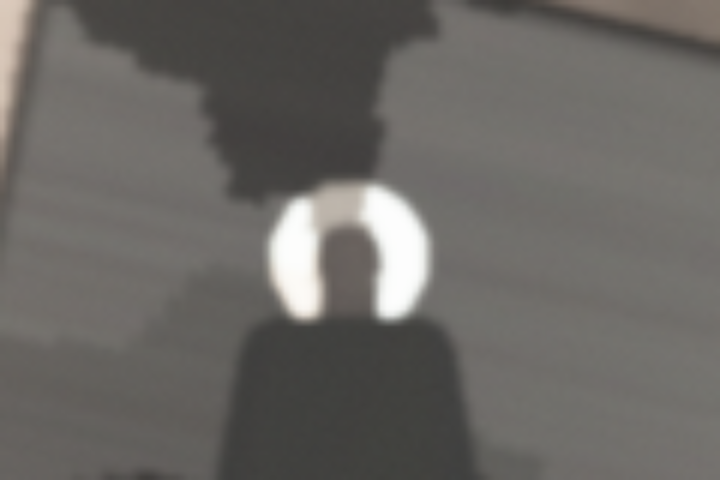

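The tip (centre about (349,249)) stands on the disc (centre about (350,258)) within about 1.5 mm, with 4.2 N, so about 5 mm in. I hold it there.

Emit:
arm_command([
  [0, 0, 0, 0],
  [0, 0, 0, 0],
  [0, 0, 0, 0],
  [0, 0, 0, 0],
  [0, 0, 0, 0],
  [0, 0, 0, 0],
  [0, 0, 0, 0],
  [0, 0, 0, 0],
  [0, 0, 0, 0],
  [0, 0, 0, 0],
])

```text
t: 23.85
tcp_pos: [481.6, 153.4, 262.3]
orientation: [180.0, 0.0, 105.0]
ft_force: [0.4, -0.3, 2.3]
grip_width: 21.3
finger_force: 51.8
```

Emit:
arm_command([
  [0, 0, 0, 0],
  [0, 0, 0, 0],
  [0, 0, 0, 0],
  [0, 0, 0, 0],
  [0, 0, 0, 0],
  [0, 0, 0, 0],
  [0, 0, 0, 0],
  [0, 0, 0, 0],
  [0, 0, 0, 0],
  [0, 0, 0, 0],
])

```text
t: 24.85
tcp_pos: [481.5, 153.4, 262.3]
orientation: [180.0, -0.0, 105.0]
ft_force: [1.0, -0.6, 2.6]
grip_width: 21.1
finger_force: 51.8
```

Emit:
arm_command([
  [0, 0, 0, 0],
  [0, 0, 0, 0],
  [0, 0, 0, 0],
  [0, 0, 0, 0],
  [0, 0, 0, 0],
  [0, 0, 0, 0],
  [0, 0, 0, 0],
  [0, 0, 0, 0],
  [0, 0, 0, 0],
  [0, 0, 0, 0],
])

```text
t: 25.85
tcp_pos: [481.5, 153.4, 262.3]
orientation: [-180.0, 0.0, 105.0]
ft_force: [0.0, 0.6, 2.9]
grip_width: 21.7
finger_force: 51.8
```

Emit:
arm_command([
  [0, 0, 0, 0],
  [0, 0, 0, 0],
  [0, 0, -0.02, 0],
  [0, 0, -0.05, 0],
  [0, 0, -0.1, 0],
  [0, 0, -0.2, 0],
  [0, 0, -0.3, 0],
  [0, 0, -0.4, 0],
  [0, 0, -0.5, 0],
  [0, 0, -0.6, 0],
])

```text
t: 26.85
tcp_pos: [481.6, 153.4, 323.4]
orientation: [180.0, 0.0, 105.0]
ft_force: [0.2, 0.2, -1.1]
grip_width: 21.4
finger_force: 51.4
```

Emit:
arm_command([
  [-0.1, 0, 0, 0],
  [-0.2, 0, 0, 0],
  [-0.3, 0, 0, 0],
  [-0.4, 0, 0, 0],
  [-0.5, 0, 0, 0],
  [-0.6, 0, 0, 0],
  [-0.7, 0, 0, 0],
  [-0.8, 0, 0, 0],
  [-0.9, 0, 0, 0],
  [-1, 0, 0, 0],
])

```text
t: 27.85
tcp_pos: [507.6, 55.9, 322.3]
orientation: [-180.0, -0.0, 105.0]
ft_force: [0.6, -0.9, -1.7]
grip_width: 21.2
finger_force: 51.5
```

Emit:
arm_command([
  [-0.1, -0.04, 0, 0],
  [-0.2, -0.08, 0, 0],
  [-0.3, -0.13, 0, 0],
  [-0.4, -0.17, 0, 0],
  [-0.5, -0.21, 0, 0],
  [-0.6, -0.25, 0, 0],
  [-0.7, -0.29, 0, 0],
  [-0.8, -0.34, 0, 0],
  [-0.9, -0.38, 0, 0],
  [-1, -0.42, 0, 0],
])

```text
t: 28.85
tcp_pos: [492.6, -51.6, 322.3]
orientation: [180.0, -0.0, 105.0]
ft_force: [0.1, -0.4, -1.1]
grip_width: 21.2
finger_force: 51.3
```

Emit:
arm_command([
  [-0.1, 0, 0, 0],
  [-0.2, 0, 0, 0],
  [-0.3, 0, 0, 0],
  [-0.4, 0, 0, 0],
  [-0.5, 0, 0, 0],
  [-0.6, 0, 0, 0],
  [-0.7, 0, 0, 0],
  [-0.8, 0, 0, 0],
  [-0.9, 0, 0, 0],
  [-1, 0, 0, 0],
])

```text
t: 29.85
tcp_pos: [518.8, -148.1, 322.3]
orientation: [180.0, -0.0, 105.0]
ft_force: [0.2, 0.1, -1.7]
grip_width: 21.7
finger_force: 51.4
```

Emit:
arm_command([
  [-0.06, 0, 0, 0],
  [-0.12, 0, 0, 0],
  [-0.18, 0, 0, 0],
  [-0.23, 0, 0, 0],
  [-0.26, 0, 0, 0],
  [-0.28, 0, 0, 0],
  [-0.28, 0, 0, 0],
  [-0.28, 0, 0, 0],
  [-0.28, 0, 0, 0],
  [-0.28, 0, 0, 0],
])

```text
t: 30.85
tcp_pos: [525.8, -174.2, 322.4]
orientation: [180.0, 0.0, 105.0]
ft_force: [-0.6, -1.2, -1.5]
grip_width: 21.3
finger_force: 51.4
```

Emit:
arm_command([
  [0, 0, 0.1, 0],
  [0, 0, 0.2, 0],
  [0, 0, 0.3, 0],
  [0, 0, 0.4, 0],
  [0, 0, 0.5, 0],
  [0, 0, 0.6, 0],
  [0, 0, 0.7, 0],
  [0, 0, 0.8, 0],
  [0, 0, 0.9, 0],
  [0, 0, 1, 0],
])

```text
t: 31.85
tcp_pos: [525.9, -174.4, 221.5]
orientation: [180.0, 0.0, 105.0]
ft_force: [1.1, 0.1, -1.6]
grip_width: 21.1
finger_force: 51.4
```

Emit:
arm_command([
  [0, 0, 0.05, 0],
  [0, 0, 0.1, 0],
  [0, 0, 0.15, 0],
  [0, 0, 0.2, 0],
  [0, 0, 0.25, 0],
  [0, 0, 0.28, 0],
  [0, 0, 0.3, 0],
  [0, 0, 0.31, 0],
  [0, 0, 0.32, 0],
  [0, 0, 0.32, 0],
])

```text
t: 32.85
tcp_pos: [525.9, -174.3, 190.3]
orientation: [180.0, 0.0, 105.0]
ft_force: [0.7, 0.4, -2.3]
grip_width: 21.6
finger_force: 51.4
```

```bash
python3 f.py
```

```text
33.1 [ 525.96 -174.39  190.52] [-2.66 -0.75 -1.43 -2.52 -2.06] [-0.52 -0.12 -1.88]
```

Emit:
arm_command([
  [0, 0, 0.01, 0],
  [0, 0, 0.02, 0],
  [0, 0, 0.02, 0],
  [0, 0, 0.02, 0],
  [0, 0, 0.02, 0],
  [0, 0, 0.02, 0],
  [0, 0, 0.02, 0],
  [0, 0, 0.02, 0],
  [0, 0, 0.02, 0],
  [0, 0, 0.02, 0],
], force=25)

```text
t: 34.1
tcp_pos: [526.0, -174.4, 188.5]
orientation: [180.0, 0.0, 105.0]
ft_force: [-1.6, 0.5, 1.7]
grip_width: 21.3
finger_force: 51.8
```

Emit:
arm_command([
  [0, 0, 0, 0],
  [0, 0, 0, 0],
  [0, 0, 0, 0],
  [0, 0, 0, 0],
  [0, 0, 0, 0],
  [0, 0, 0, 0],
  [0, 0, 0, 0],
  [0, 0, 0, 0],
  [0, 0, 0, 0],
  [0, 0, 0, 0],
], gripper=0.64)

```text
t: 35.1
tcp_pos: [525.9, -174.3, 188.3]
orientation: [180.0, -0.0, 105.0]
ft_force: [-1.0, 0.5, -0.8]
grip_width: 31.2
finger_force: 0.1
```

Emit:
arm_command([
  [0, 0, 0, 0],
  [0, 0, 0, 0],
  [0, 0, 0, 0],
  [0, 0, 0, 0],
  [0, 0, 0, 0],
  [0, 0, 0, 0],
  [0, 0, 0, 0],
  [0, 0, 0, 0],
  [0, 0, 0, 0],
  [0, 0, 0, 0],
], gripper=0.4)

```text
t: 36.1
tcp_pos: [525.9, -174.3, 188.4]
orientation: [180.0, 0.0, 105.0]
ft_force: [0.3, -0.3, -0.3]
grip_width: 51.2
finger_force: 0.0
```

Emit:
arm_command([
  [0, 0, 0, 0],
  [0, 0, 0, 0],
  [0, 0, 0, 0],
  [0, 0, 0, 0],
  [0, 0, 0, 0],
  [0, 0, 0, 0],
  [0, 0, 0, 0],
  [0, 0, 0, 0],
  [0, 0, 0, 0],
  [0, 0, 0, 0],
], gripper=0)

```text
t: 37.1
tcp_pos: [525.9, -174.4, 188.4]
orientation: [180.0, 0.0, 105.0]
ft_force: [-0.5, -0.4, 0.1]
grip_width: 85.5
finger_force: 0.1
```

Emit:
arm_command([
  [0, -0.03, 0, 0],
  [0, -0.07, 0, 0],
  [0, -0.11, 0, 0],
  [0, -0.15, 0, 0],
  [0, -0.19, 0, 0],
  [0, -0.23, 0, 0],
  [0, -0.27, 0, 0],
  [0, -0.31, 0, 0],
  [0, -0.34, 0, 0],
  [0, -0.34, 0, 0],
])

```text
t: 38.1
tcp_pos: [492.7, -183.2, 188.3]
orientation: [180.0, 0.0, 105.0]
ft_force: [0.9, -0.5, -0.1]
grip_width: 85.2
finger_force: 0.0
```

Emit:
arm_command([
  [0, 0, -0.1, 0],
  [0, 0, -0.2, 0],
  [0, 0, -0.3, 0],
  [0, 0, -0.4, 0],
  [0, 0, -0.5, 0],
  [0, 0, -0.6, 0],
  [0, 0, -0.7, 0],
  [0, 0, -0.8, 0],
  [0, 0, -0.9, 0],
  [0, 0, -1, 0],
])

```text
t: 39.1
tcp_pos: [493.0, -183.1, 289.1]
orientation: [180.0, -0.0, 105.0]
ft_force: [-0.6, 0.8, 0.4]
grip_width: 85.3
finger_force: 0.0
```

```bash
python3 - <<'E'
from h import *
C=cam('wrist'); im=vision.get_image('wrist')
print('wrist',mark('probe','wrist',1),mark('cradle','wrist',1),mark('probe_tip','wrist',2))
a=vision.get_image('scene'); print('scene',mark('probe','scene',2),mark('probe_tip','scene',2),mark('cradle','scene',1))
old=cv2.imread('pics/scene0.png')[:,:,::-1]
A=np.zeros((600,800,3),np.uint8); A[:330,:240]=cv2.resize(a[145:255,230:310],None,fx=3,fy=3); A[:330,250:490]=cv2.resize(old[145:255,230:310],None,fx=3,fy=3)
A[340:590,:400]=cv2.resize(im,(400,250))
cv2.imwrite('pics/end.png',A[:,:,::-1])
E
```

```text
wrist [(0.89, [529.3, -178.9, 103.1])] [(0.98, [527.5, -170.6, 104.5])] [(0.88, [159.2, -156.4, 16.1]), (0.51, [569.2, -160.1, 29.4])]
scene [(0.96, [529.3, -178.0, 100.8]), (0.9, [207.3, -263.6, 19.0])] [(0.7, [448.0, -413.8, 0.9]), (0.53, [157.7, -166.2, 12.9])] [(0.55, [533.2, -172.2, 97.1])]
```

View pics/end.png

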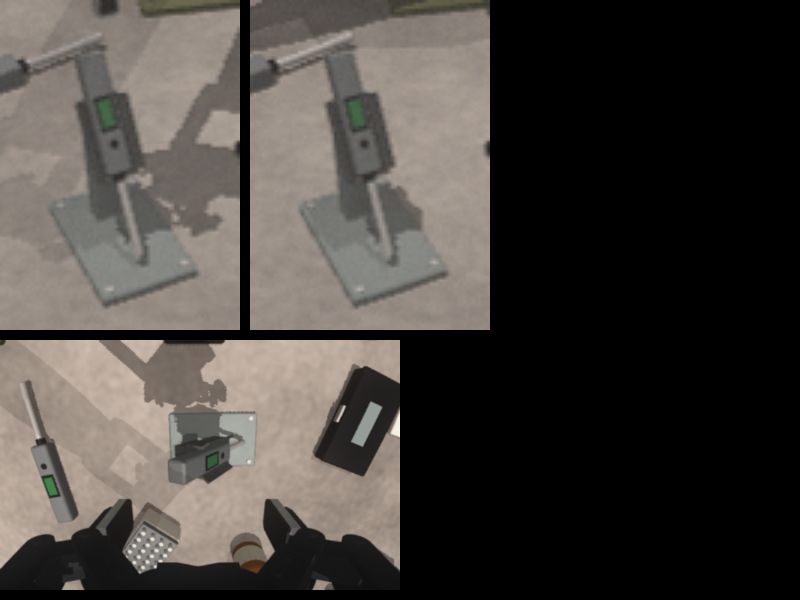

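After release the picture matches the starting one: the handle's rear end is at crop (95,52), against (93,52) before, and the stem is back in the slot. The probe is home and the gripper is 100 mm clear.

```bash
python3 -c "
from workcell import order; print(order.hand_in())"
```

```text
the job is handed in; nothing more can be done
None
```

The probe was pressed about 5 mm in (4.2 N) on the bright disc, about 1.5 mm off centre, and held still for over 3 s; it is now back home in its cradle and the job is handed in at about 39 s of the 61 s allowed, with no verdict returned.

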